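Turn a clip-top canister on the stand's corner post and push it home

ROBOT

A 6-joint arm with a two-finger parallel gripper is mounted at the origin on a cart in front of the work surface, level with it; the furniture and walls round the work are solid. World frame = base frame: x ahead of the robot, y to its left, z up, the work surface at z = 0. Lengths are in m, angles in rad, forces in N, time in s.
With the tool pointing down it reaches from about 0.425 to 0.925 m from the base axis. Payload 12.5 kg.
Tool frame: the origin (TCP) lies between the finger pads; the fingertips stand 14 mm ahead of it and the grasp point (between the pads) lies 5 mm behind it; z points along the fingers, y is the line along which they close (so a half turn about z gives the same grasp; the last joint's range is limited). The gripper opens to 85 mm and grips with 20 to 120 N. Pads are 22 mm wide; open, the fingers measure 114 mm over their backs; the gripper's body (76 mm by 85 mm) begins 54 mm behind the grasp point. The pads swing forward as they close: fully open they stand 13 mm farther back than shut.
Start: joints at [-1.243, 0.491, 1.559, -0, 1.092, -0.106], TCP at [0.263, -0.567, 0.208] pointing down, gripper open.
Joint ranges: [-3.1, 3.1], [-0.84, 2.19], [0.05, 2.79], [-1.13, 4.28], [0.06, 2.93], [-2.69, 2.69]. Speed limits (rad/s): [2.22, 2.22, 2.79, 3.14, 3.14, 3.14].

INTERFACE

Orientations are given as a unit quaternion [x, y, z, w].
In Python, from bench import env gives the robot as it stands.
- The arm moves only by the tool send_rows, never from a script. Its argument "rows" is a list of rows, each an object of numbers: "jaw": the opening, from -1 (shut) to 1 (fully open), so that 0 is half open; "tx", "ty", "tz": the shift along the world's x, y, z in cm; "wx", "wy", "wz": the turn, a rotation vector about the world's x, y, z in rad. In form: [{"jaw": .., "tx": .., "ty": .., "tz": .., "wx": .., "wy": .., "wz": ..}, ...]. A call has 1 to 12 rows; each row shifts and turns the commanded pose from where the row before left it; what a row does not reach is not made up. A row lasts 1/12 s, in which the tool goes at most 41.7 mm and 7.16 degrees, less where a joint would pass 70% of its speed; a pose out of reach is approached as far as the arm can. A call is refused whole if a number of a shift passes 4.17 or a number of a turn 0.125, either way. A call with a gripper value outside its range is refused whole. The fingers move at their own pace and stop on an object; "grip_force" is the grip in N (left out, the last holds). Time passes only in rows, so rows that do not move let the fingers close. It gives the time, the measured TCP pose, the force, the opening and the grip force at its end, in the units of the state.
- env.get_state(): the state, without advancing time (a new reading comes with each control period).
- env.read_camera(name): name is "scene" or "top" or "wrist"; returns a dict with "image" (420x560x3 uint8, blue, green, red), "K" (3x3 intrinsics, pixels), "rvec" (rotation vector, rad) and "tvec" (3), from world to camera coordinates, as OpenCV has them; the wrist camera has in their place "T_tool_cam" (4x4, takes a point from camera to tool coordinates, whose origin is the TCP and whose axes are the flange's). Camera axes: x right, y down, z forward; pixel columns grow to the right and rows downward; lengths in m; the calibration is good to about 2 mm. A picture is of the moment at which its call begins: read the wrist's pose just before it. There is no depth.
- env.hand_in(): hands the job in; it is judged then, once.
The state is a dict: "clock": time; "joint_positions": joint angles; "dq": joint speeds; "joint_torque": joint torques, N m; "tcp_pos": TCP position; "tcp_rot": TCP orientation; "force": force on the tool from outside, world axes, zero at the start; "wrist_torque": the same for the moment, N m; "finger_gap": finger opening in m; "finger_force": force on a finger pad.
Only numpy, scipy, OpenCV 4.12 (cv2) and the standard library are available. Lean on these libraries where they do the work, as an engineer would, in place of code of your own. Each camera call takes 0.05 s, during which the arm holds its last target. There are 200 camera calls.

TASK

Put the square white clip-top canister back into the empty bay of the wooden stand with its steel clasp looking out of the bay's mouth. It is too broad to grip and stands a quarter turn wrong, so push it up against the front corner post beside the empty bay, let it pivot on that post until the clasp comes round, then push it in square until it meets the back of the bay. Keep it standing on the worktop, do not jam it hard against the stand, and leave the jam jar, the tin and the garlic where they are.

Things in the scene. Friction and masses are not known exactly. Their poses are not given: they have to be found in the camera images.
- canister: Square white ceramic canister, pale wooden lid, steel clasp; loose, 0.35 to 0.7 kg. Body 96 x 96 mm, edges rounded 5 mm, sides upright to z = 60 mm; lid 90 x 90 mm, top at 74 mm. Origin: centre of the underside, z up. Clasp on its -x face, other faces plain. Start: 0.12 to 0.2 m before the stand, in front of the corner post or a little to one side, clasp looking roughly along the stand's +y.
- clasp (a point): Middle of the steel clasp, 56 mm from the canister's axis along its -x, 36 mm above the underside. The clasp sticks out 16 mm from the face, 30 mm wide, from 20 to 52 mm high.
- stand: Wooden stand fixed to the worktop, no floor. Origin: on the worktop, middle of the empty bay's mouth; x into the bay, y away from the jam jar's bay. Empty bay y = -51 to 51 mm: slats on the +y side, a divider (12 mm thick, x = 40 to 94 mm) on the -y side, back slats' front at x = 94 mm, all 81 mm high. Jam jar's bay: 84 mm wide; front post (20 mm, 112 mm high) at x = 0, y = -157 mm.
- corner_post: The front corner post beside the empty bay, on the side away from the robot: upright dark wooden post, 20 mm thick, 112 mm high, fixed, its axis at x = 0, y = +61 mm of the stand. Origin: its foot, on the axis. (The wall cabinet hangs over the worktop from 0.55 m in front of the robot's base axis on, its underside 0.53 m up: keep the wrist low there.)
- bay_home (a point): Where the canister's origin is when it is fully home: on the worktop, 46 mm inside the empty bay's mouth on its middle line, axes as the stand's. The canister at home has its axes along these.
- jam_jar: Glass jar of red jam, 65 mm across, 90 mm high, standing in the other bay. Origin: centre of the underside. To be left alone.
- garlic: Garlic bulb, 54 mm across, 55 mm high. Origin: centre of the underside. To be left alone.
- tin: Small blue and white food tin, 58 mm across, 72 mm high. Origin: centre of the underside. To be left alone.

How it is judged:
On the way:
1. the canister is part turned (25 to 65 degrees from square) while it bears on the corner post (contact force between canister and corner_post above 0.5 N and angle between the x axis of canister and the x axis of stand, either way round between 0.43 and 1.13 rad), for 0.1 s.
At the end, for the whole second after the job is handed in: The canister stands at rest in the empty bay, upright within 3 degrees, square to the stand within 3.4 degrees, within 5 mm of the back of the bay and 8 mm of the home point, with the clasp looking out of the mouth (x of canister in the frame of bay_home above -0.005 m and horizontal distance between canister and bay_home below 0.008 m and x of clasp in the frame of bay_home below -0.045 m and angle between the x axis of canister and the x axis of stand, either way round below 0.06 rad and angle between canister's own z axis and vertical below 0.05 rad and linear speed of canister below 0.01 m/s); the robot touches nothing.
It fails at once if the canister is tipped more than 17 degrees (angle between canister's own z axis and vertical above 0.3 rad).
It fails at once if the canister is lifted 25 mm off the worktop (height (world z) of canister above 0.025 m).
It fails at once if the canister is jammed against the stand with more than 70 N (contact force between canister and stand above 70 N).
It fails at once if the jam jar, the tin or the garlic is moved 20 mm or more (distance of any of jam_jar, tin, garlic from where it was at the start of the episode above 0.02 m).
It also fails if it takes over 72 s, if anything falls off the work surface, if the arm or the gripper's body presses on something with over 40 N, if the wrist force passes 120 N, or if a joint passes its speed limit or range.

## Working session

There is one attempt and no reset: what is moved stays moved. The work goes in short steps, Python scripts to look and compute and a tool call to move; the robot and the scene stay as the last step left them, time stands still between calls to the robot, and variables do not carry over. Pictures are saved under pics/ and viewed, at most 10 in all, crops included, and the job is handed in when it is done.

Besides the shell and the picture viewer there is one more tool, called as a command line: name --argument value ..., lists and objects as JSON in quotes. send_rows: Moves the arm, as the interface text tells. Its arguments: {"type":"object","properties":{"rows":{"type":"array","items":{"type":"object","properties":{"jaw":{"type":"number"},"tx":{"type":"number"},"ty":{"type":"number"},"tz":{"type":"number"},"wx":{"type":"number"},"wy":{"type":"number"},"wz":{"type":"number"}}}},"grip_force":{"type":"number"}},"required":["rows"]}

```bash
mkdir -p pics; ls; python3 - <<'E'
from bench import env
import cv2,numpy as np
for n in("top","scene"):
    r=env.read_camera(n);cv2.imwrite(f"pics/{n}0.png",r["image"]);print(n,np.round(r["K"],1).tolist(),r["rvec"],r["tvec"])
print(env.get_state())
E
```

```text
pics
top [[461.3, 0.0, 280.5], [0.0, 461.3, 213.6], [0.0, 0.0, 1.0]] [ 2.18596186 -2.15550768  0.08729352] [-0.06520481  0.52968127  0.90974127]
scene [[400.7, 0.0, 285.4], [0.0, 400.7, 203.4], [0.0, 0.0, 1.0]] [ 0.63300552 -2.36996167  1.44492161] [0.44968422 0.19077385 0.66254778]
{'clock': 0.1, 'joint_positions': array([-1.24257625e+00,  4.91504953e-01,  1.55934794e+00, -2.26659258e-06,
        1.09169166e+00, -1.05599334e-01]), 'dq': array([-0.00054366, -0.00166654,  0.00152249,  0.00102432,  0.00024037,
        0.00059858]), 'joint_torque': array([ 2.16373286e-03, -6.19445229e+01, -2.62025535e+01, -9.88411716e-05,
        2.88565287e-03,  4.94024619e-06]), 'tcp_pos': array([ 0.26266833, -0.56690596,  0.20769663]), 'tcp_rot': array([ 9.76566959e-01,  2.15213263e-01, -5.38677426e-05, -4.72889963e-04]), 'force': array([0.08622207, 0.20169176, 0.81682287]), 'wrist_torque': array([ 0.0101937 , -0.02864007,  0.04731224]), 'finger_force': 0.0, 'finger_gap': 0.08512840785326263}
```

View pics/top0.png

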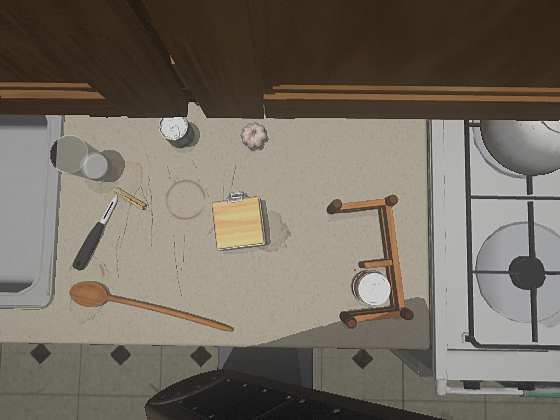

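View pics/scene0.png

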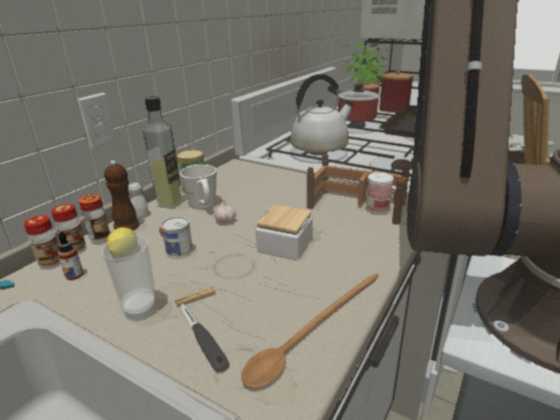

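The top view shows the canister lid at about (213..266, 197..250) with the clasp at (237,197). The stand's corner post top is near (334,208) and its jam-side front post near (348,319). The tin is at (174,127) and the garlic at (254,136). I'll enlarge the crop.

```bash
python3 - <<'E'
import cv2
i=cv2.imread("pics/top0.png")[180:335,200:425]
cv2.imwrite("pics/c0.png",cv2.resize(i,None,fx=3.5,fy=3.5,interpolation=cv2.INTER_CUBIC))
E
```

```text
(no output)
```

View pics/c0.png

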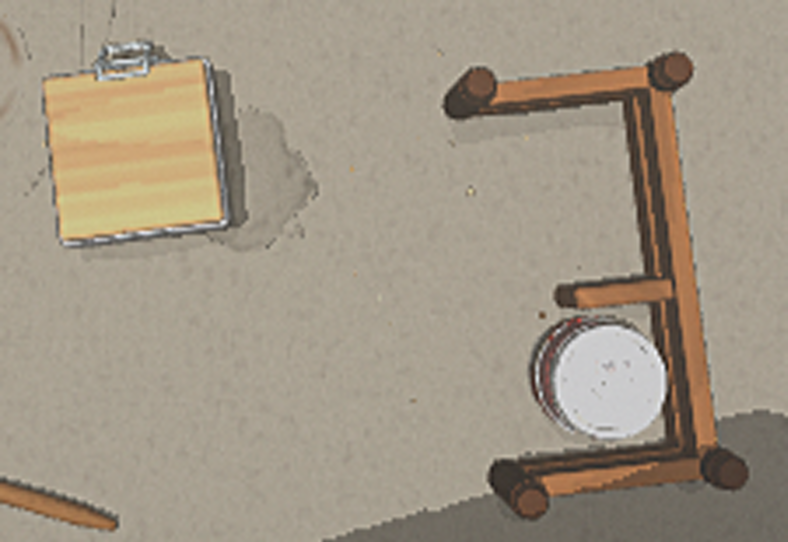

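Crop pixels I read: corner-post top at (480,82), jam front post top at (530,501), lid-top corners at about (45,77), (207,60), (222,221), (62,238), and clasp at (125,58). Next I compute poses.

```bash
cat > h.py <<'E'
from bench import env
import cv2,numpy as np
def ray(n,uv,z,r=None):
    r=r or env.read_camera(n);R=cv2.Rodrigues(np.array(r["rvec"]))[0];t=np.array(r["tvec"]).ravel()
    c=-R.T@t;o=[]
    for u,v in uv:
        d=R.T@np.linalg.inv(r["K"])@[u,v,1];o.append((c+d*(z-c[2])/d[2])[:2])
    return np.array(o)
def crop(uv,s=3.5,x=200,y=180): return (np.array(uv,float)+.5)/s-.5+[x,y]
E
python3 - <<'E'
from h import *
r=env.read_camera("top")
P=ray("top",crop([(480,82),(530,501)]),.112,r)
d=P[0]-P[1];print("posts",P,np.linalg.norm(d),"exp .218")
ye=d/np.linalg.norm(d);xe=np.array([ye[1],-ye[0]]) # z up: x = y cross z
O=P[0]-.061*ye;print("O",O,"x",xe,"y",ye,"yaw",np.arctan2(xe[1],xe[0]))
L=ray("top",crop([(45,77),(207,60),(222,221),(62,238)]),.074,r)
print("lid",L,[np.linalg.norm(L[i]-L[i-1]) for i in range(4)])
C=L.mean(0);cl=ray("top",crop([(125,58)]),.045,r)[0]
f=lambda p:((p-O)@xe,(p-O)@ye)
print("can",C,f(C),"clasp",cl,f(cl))
e=L[0]-L[3]+L[1]-L[2];print("clasp dir angle",np.arctan2(e[1],e[0]),"in stand",np.arctan2(e@ye,e@xe))
for n,p,z in(("tin",(174,124),.072),("garlic",(254,136),.03),("jar",crop([(610,380)])[0],.09)):
    q=ray("top",[p],z,r)[0];print(n,q,f(q))
E
```

```text
posts [[ 0.54342403 -0.16153791]
 [ 0.32814996 -0.18782902]] 0.21687358284894576 exp .218
O [ 0.48287393 -0.16893281] x [ 0.1212278  -0.99262471] y [0.99262471 0.1212278 ] yaw -1.4492696171976085
lid [[ 0.54735317  0.07262792]
 [ 0.5579308  -0.01612086]
 [ 0.46985862 -0.02592675]
 [ 0.45939639  0.06093171]] [np.float64(0.08873104312254494), np.float64(0.08937690497807625), np.float64(0.08861639110280894), np.float64(0.08748628671876912)]
can [0.50863474 0.02287801] (np.float64(-0.18727322617626918), np.float64(0.04882362731420109)) clasp [0.56212247 0.03211359] (np.float64(-0.1899564967211543), np.float64(0.10303647939667036))
clasp dir angle 0.12154875396493234 in stand 1.5708183711625407
tin [0.69938723 0.15258918] (np.float64(-0.29290323891666264), np.float64(0.25389386043946455))
garlic [ 0.68834236 -0.00145342] (np.float64(-0.14133568814386288), np.float64(0.2242562054397778))
jar [ 0.38853257 -0.23312359] (np.float64(0.05228056431925969), np.float64(-0.10142727273791759))
```

The stand reads well: post spacing is 217 mm against 218, and the lid sides are about 89 mm against 90. The canister is at stand (-187, +49) mm with the clasp along +y.

I'll push its back face with two half-open fingers, swing the tool round the post, then finish the push with the fingers straddling the clasp. First I go behind it.

send_rows --rows '[{"jaw": 0.2, "tx": 1.2, "ty": 3.3, "wz": 0.063}, {"jaw": 0.2, "tx": 1.2, "ty": 3.3, "wz": 0.063}, {"jaw": 0.2, "tx": 1.2, "ty": 3.3, "wz": 0.063}, {"jaw": 0.2, "tx": 1.2, "ty": 3.3, "wz": 0.063}, {"jaw": 0.2, "tx": 1.2, "ty": 3.3, "wz": 0.063}, {"jaw": 0.2, "tx": 1.2, "ty": 3.3, "wz": 0.063}, {"jaw": 0.2, "tx": 1.2, "ty": 3.3, "wz": 0.063}, {"jaw": 0.2, "tx": 1.2, "ty": 3.3, "wz": 0.063}, {"jaw": 0.2, "tx": 1.2, "ty": 3.3, "wz": 0.063}, {"jaw": 0.2, "tx": 1.2, "ty": 3.3, "wz": 0.063}, {"jaw": 0.2, "tx": 1.2, "ty": 3.3, "wz": 0.063}, {"jaw": 0.2, "tx": 1.2, "ty": 3.3, "wz": 0.063}]'

```text
schema error: expected keys jaw, tx, ty, tz, wx, wy, wz
```

send_rows --rows '[{"jaw": 0.2, "tx": 1.1, "ty": 3.4, "wz": 0.063}, {"jaw": 0.2, "tx": 1.1, "ty": 3.4, "wz": 0.063}, {"jaw": 0.2, "tx": 1.1, "ty": 3.4, "wz": 0.063}, {"jaw": 0.2, "tx": 1.1, "ty": 3.4, "wz": 0.063}, {"jaw": 0.2, "tx": 1.1, "ty": 3.4, "wz": 0.063}, {"jaw": 0.2, "tx": 1.1, "ty": 3.4, "wz": 0.063}, {"jaw": 0.2, "tx": 1.1, "ty": 3.4, "wz": 0.063}, {"jaw": 0.2, "tx": 1.1, "ty": 3.2, "wz": 0.063}, {"jaw": 0.2}, {"jaw": 0.2}, {"jaw": 0.2}]'

```text
schema error: expected keys jaw, tx, ty, tz, wx, wy, wz
```

```bash
cat >> h.py <<'E'
from scipy.spatial.transform import Rotation as Rn
O=np.array([.4829,-.1689]);xe=np.array([.1212,-.9926]);ye=np.array([.9926,.1212])
def S(p): p=np.asarray(p)[:2]-O; return np.round([p@xe*1e3,p@ye*1e3],1)
def W(x,y): return O+(x*xe+y*ye)/1e3
def st():
    s=env.get_state();R=Rn.from_quat(s["tcp_rot"]).as_matrix()
    a=np.arctan2(R[1,1],R[0,1])-np.arctan2(ye[1],ye[0])
    print("t",round(s["clock"],2),"tcp",np.round(s["tcp_pos"],4),"stand",S(s["tcp_pos"]),"tooly ang",round(a,4),"down",R[2,2].round(4),"F",np.round(s["force"],1),"gap",round(s["finger_gap"],4));return s,a
E
python3 - <<'E'
from h import *
s,a=st();print((W(-262,47)-s["tcp_pos"][:2])*100)
E
```

```text
t 0.15 tcp [ 0.2627 -0.5669  0.2078] stand [ 368.4 -266.9] tooly ang -1.2585 down -1.0 F [ 0.1 -0.2  0.3] gap 0.0855
[23.51417197 66.37894737]
```

All keys are required.

send_rows --rows '[{"jaw": 0.2, "tx": 1.2, "ty": 3.3, "tz": 0, "wx": 0, "wy": 0, "wz": 0.063}, {"jaw": 0.2, "tx": 1.2, "ty": 3.3, "tz": 0, "wx": 0, "wy": 0, "wz": 0.063}, {"jaw": 0.2, "tx": 1.2, "ty": 3.3, "tz": 0, "wx": 0, "wy": 0, "wz": 0.063}, {"jaw": 0.2, "tx": 1.2, "ty": 3.3, "tz": 0, "wx": 0, "wy": 0, "wz": 0.063}, {"jaw": 0.2, "tx": 1.2, "ty": 3.3, "tz": 0, "wx": 0, "wy": 0, "wz": 0.063}, {"jaw": 0.2, "tx": 1.2, "ty": 3.3, "tz": 0, "wx": 0, "wy": 0, "wz": 0.063}, {"jaw": 0.2, "tx": 1.2, "ty": 3.3, "tz": 0, "wx": 0, "wy": 0, "wz": 0.063}, {"jaw": 0.2, "tx": 1.2, "ty": 3.3, "tz": 0, "wx": 0, "wy": 0, "wz": 0.063}, {"jaw": 0.2, "tx": 1.2, "ty": 3.3, "tz": 0, "wx": 0, "wy": 0, "wz": 0.063}, {"jaw": 0.2, "tx": 1.2, "ty": 3.3, "tz": 0, "wx": 0, "wy": 0, "wz": 0.063}, {"jaw": 0.2, "tx": 1.2, "ty": 3.3, "tz": 0, "wx": 0, "wy": 0, "wz": 0.063}, {"jaw": 0.2, "tx": 1.2, "ty": 3.3, "tz": 0, "wx": 0, "wy": 0, "wz": 0.063}]'

```text
clock: 1.15
tcp_pos: [0.4069, -0.1695, 0.2083]
tcp_rot: [0.827, 0.562, 0.0, 0.0]
force: [1.0, -0.5, -1.3]
finger_gap: 0.0516
finger_force: 0.0
```

send_rows --rows '[{"jaw": 0.2, "tx": 1.1, "ty": 3.3, "tz": 0, "wx": 0, "wy": 0, "wz": 0.063}, {"jaw": 0.2, "tx": 1.1, "ty": 3.3, "tz": 0, "wx": 0, "wy": 0, "wz": 0.063}, {"jaw": 0.2, "tx": 1.1, "ty": 3.3, "tz": 0, "wx": 0, "wy": 0, "wz": 0.063}, {"jaw": 0.2, "tx": 1.1, "ty": 3.3, "tz": 0, "wx": 0, "wy": 0, "wz": 0.063}, {"jaw": 0.2, "tx": 1.1, "ty": 3.3, "tz": 0, "wx": 0, "wy": 0, "wz": 0.063}, {"jaw": 0.2, "tx": 1.1, "ty": 3.3, "tz": 0, "wx": 0, "wy": 0, "wz": 0.063}, {"jaw": 0.2, "tx": 1.1, "ty": 3.3, "tz": 0, "wx": 0, "wy": 0, "wz": 0.063}, {"jaw": 0.2, "tx": 1.1, "ty": 3.5, "tz": 0, "wx": 0, "wy": 0, "wz": 0.063}, {"jaw": 0.2, "tx": 0, "ty": 0, "tz": 0, "wx": 0, "wy": 0, "wz": 0}, {"jaw": 0.2, "tx": 0, "ty": 0, "tz": 0, "wx": 0, "wy": 0, "wz": 0}]'

```text
clock: 1.98
tcp_pos: [0.4947, 0.0964, 0.2078]
tcp_rot: [0.661, 0.75, -0.0, -0.0]
force: [0.5, -0.3, -0.2]
finger_gap: 0.0513
finger_force: 0.0
```

```bash
python3 - <<'E'
from h import *
s,a=st();print((W(-262,47)-s["tcp_pos"][:2])*100)
r=env.read_camera("top");cv2.imwrite("pics/t1.png",r["image"])
E
```

```text
t 1.98 tcp [0.4947 0.0964 0.2078] stand [-261.9   43.8] tooly ang 0.0046 down -1.0 F [ 0.5 -0.3 -0.2] gap 0.0513
[0.3127933  0.04537413]
```

send_rows --rows '[{"jaw": 0.2, "tx": 0.3, "ty": 0, "tz": -2.4, "wx": 0, "wy": 0, "wz": 0}, {"jaw": 0.2, "tx": 0, "ty": 0, "tz": -2.4, "wx": 0, "wy": 0, "wz": 0}, {"jaw": 0.2, "tx": 0, "ty": 0, "tz": -2.4, "wx": 0, "wy": 0, "wz": 0}, {"jaw": 0.2, "tx": 0, "ty": 0, "tz": -2.4, "wx": 0, "wy": 0, "wz": 0}, {"jaw": 0.2, "tx": 0, "ty": 0, "tz": -2.4, "wx": 0, "wy": 0, "wz": 0}, {"jaw": 0.2, "tx": 0, "ty": 0, "tz": -2.4, "wx": 0, "wy": 0, "wz": 0}, {"jaw": 0.2, "tx": 0, "ty": 0, "tz": -2.4, "wx": 0, "wy": 0, "wz": 0}, {"jaw": 0.2, "tx": 0, "ty": 0, "tz": 0, "wx": 0, "wy": 0, "wz": 0}, {"jaw": 0.2, "tx": 0, "ty": 0, "tz": 0, "wx": 0, "wy": 0, "wz": 0}]'

```text
clock: 2.78
tcp_pos: [0.4972, 0.0938, 0.0399]
tcp_rot: [0.663, 0.749, -0.001, -0.001]
force: [0.5, -0.6, 0.5]
finger_gap: 0.0514
finger_force: 0.0
```

send_rows --rows '[{"jaw": 0.2, "tx": 0.06, "ty": -0.5, "tz": 0, "wx": 0, "wy": 0, "wz": 0}, {"jaw": 0.2, "tx": 0.06, "ty": -0.5, "tz": 0, "wx": 0, "wy": 0, "wz": 0}, {"jaw": 0.2, "tx": 0.06, "ty": -0.5, "tz": 0, "wx": 0, "wy": 0, "wz": 0}, {"jaw": 0.2, "tx": 0.06, "ty": -0.5, "tz": 0, "wx": 0, "wy": 0, "wz": 0}, {"jaw": 0.2, "tx": 0.1, "ty": -0.8, "tz": 0, "wx": 0, "wy": 0, "wz": 0}, {"jaw": 0.2, "tx": 0.1, "ty": -0.8, "tz": 0, "wx": 0, "wy": 0, "wz": 0}, {"jaw": 0.2, "tx": 0.1, "ty": -0.8, "tz": 0, "wx": 0, "wy": 0, "wz": 0}, {"jaw": 0.2, "tx": 0.1, "ty": -0.8, "tz": 0, "wx": 0, "wy": 0, "wz": 0}, {"jaw": 0.2, "tx": 0.1, "ty": -0.8, "tz": 0, "wx": 0, "wy": 0, "wz": 0}, {"jaw": 0.2, "tx": 0.1, "ty": -0.8, "tz": 0, "wx": 0, "wy": 0, "wz": 0}]'

```text
clock: 3.62
tcp_pos: [0.5062, 0.026, 0.0403]
tcp_rot: [0.662, 0.749, 0.0, -0.0]
force: [-0.5, 4.8, 2.9]
finger_gap: 0.0512
finger_force: 2.3
```

send_rows --rows '[{"jaw": 0.2, "tx": 0.1, "ty": -0.8, "tz": 0, "wx": 0, "wy": 0, "wz": 0}, {"jaw": 0.2, "tx": 0.1, "ty": -0.8, "tz": 0, "wx": 0, "wy": 0, "wz": 0}, {"jaw": 0.2, "tx": 0.1, "ty": -0.8, "tz": 0, "wx": 0, "wy": 0, "wz": 0}, {"jaw": 0.2, "tx": 0.1, "ty": -0.8, "tz": 0, "wx": 0, "wy": 0, "wz": 0}, {"jaw": 0.2, "tx": 0.1, "ty": -0.8, "tz": 0, "wx": 0, "wy": 0, "wz": 0}, {"jaw": 0.2, "tx": 0.1, "ty": -0.8, "tz": 0, "wx": 0, "wy": 0, "wz": 0}, {"jaw": 0.2, "tx": 0, "ty": 0, "tz": 0, "wx": 0, "wy": 0, "wz": 0}, {"jaw": 0.2, "tx": 0, "ty": 0, "tz": 0, "wx": 0, "wy": 0, "wz": 0}]'

```text
clock: 4.28
tcp_pos: [0.5122, -0.0218, 0.04]
tcp_rot: [0.663, 0.749, -0.0, 0.0]
force: [-0.2, 0.2, 0.2]
finger_gap: 0.0509
finger_force: 0.0
```

```bash
python3 - <<'E'
from h import *
s,a=st()
r=env.read_camera("top");i=r["image"][150:350,180:440]
cv2.imwrite("pics/t2.png",cv2.resize(i,None,fx=3,fy=3,interpolation=cv2.INTER_CUBIC))
E
```

```text
t 4.28 tcp [ 0.5122 -0.0218  0.04  ] stand [-142.4   46.9] tooly ang 0.0007 down -1.0 F [-0.2  0.2  0.2] gap 0.0509
```

View pics/t2.png

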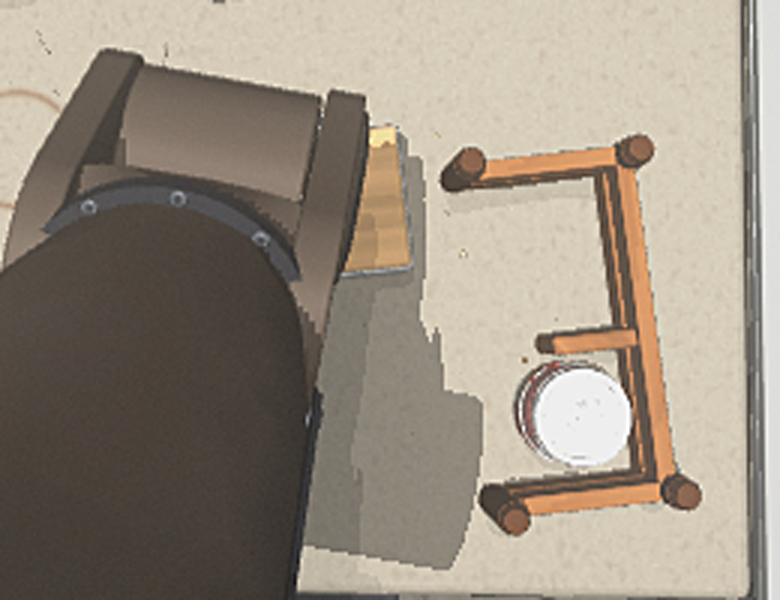

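The arm hides most of it, but the lid's leading edge shows at crop (396,126) to (410,268), still square to the stand.

```bash
python3 - <<'E'
from h import *
L=ray("top",crop([(396,126),(410,268)],3,180,150),.074)
print([S(p) for p in L],"contact pred edge lid", -142.4+11+96-3)
E
```

```text
[array([-40.5,  91.9]), array([-42. ,   0.7])] contact pred edge lid -38.400000000000006
```

send_rows --rows '[{"jaw": 0.2, "tx": 0.05, "ty": -0.4, "tz": 0, "wx": 0, "wy": 0, "wz": 0}, {"jaw": 0.2, "tx": 0.05, "ty": -0.4, "tz": 0, "wx": 0, "wy": 0, "wz": 0}, {"jaw": 0.2, "tx": 0.05, "ty": -0.4, "tz": 0, "wx": 0, "wy": 0, "wz": 0}, {"jaw": 0.2, "tx": 0.05, "ty": -0.4, "tz": 0, "wx": 0, "wy": 0, "wz": 0}, {"jaw": 0.2, "tx": 0.05, "ty": -0.4, "tz": 0, "wx": 0, "wy": 0, "wz": 0}, {"jaw": 0.2, "tx": 0.03, "ty": -0.2, "tz": 0, "wx": 0, "wy": 0, "wz": 0}, {"jaw": 0.2, "tx": 0.03, "ty": -0.2, "tz": 0, "wx": 0, "wy": 0, "wz": 0}]'

```text
clock: 4.97
tcp_pos: [0.5152, -0.0455, 0.0402]
tcp_rot: [0.662, 0.749, 0.0, 0.0]
force: [-0.9, 2.7, -0.3]
finger_gap: 0.0509
finger_force: 1.3
```

send_rows --rows '[{"jaw": 0.2, "tx": 0.01, "ty": -0.1, "tz": 0, "wx": 0, "wy": 0, "wz": 0}, {"jaw": 0.2, "tx": 0.01, "ty": -0.1, "tz": 0, "wx": 0, "wy": 0, "wz": 0}]'

```text
clock: 5.13
tcp_pos: [0.5154, -0.0472, 0.0402]
tcp_rot: [0.662, 0.749, 0.0, 0.0]
force: [0.7, 2.3, -0.0]
finger_gap: 0.0514
finger_force: 1.2
```

send_rows --rows '[{"jaw": 0.2, "tx": 0.01, "ty": -0.1, "tz": 0, "wx": 0, "wy": 0, "wz": 0}, {"jaw": 0.2, "tx": 0.01, "ty": -0.1, "tz": 0, "wx": 0, "wy": 0, "wz": 0}]'

```text
clock: 5.3
tcp_pos: [0.5156, -0.0491, 0.0402]
tcp_rot: [0.662, 0.749, 0.0, 0.0]
force: [-0.1, 1.6, -0.2]
finger_gap: 0.0514
finger_force: 1.2
```

```bash
python3 -c "
from h import *
st()"
```

```text
t 5.3 tcp [ 0.5156 -0.0491  0.0402] stand [-114.9   47. ] tooly ang 0.0016 down -1.0 F [-0.1  1.6 -0.2] gap 0.0514
```

send_rows --rows '[{"jaw": 0.2, "tx": 0.01, "ty": -0.1, "tz": 0, "wx": 0, "wy": 0, "wz": 0}, {"jaw": 0.2, "tx": 0.01, "ty": -0.1, "tz": 0, "wx": 0, "wy": 0, "wz": 0}]'

```text
clock: 5.47
tcp_pos: [0.5158, -0.0511, 0.0402]
tcp_rot: [0.662, 0.749, 0.0, 0.0]
force: [-1.0, 2.1, -0.5]
finger_gap: 0.0511
finger_force: 1.2
```

send_rows --rows '[{"jaw": 0.2, "tx": 0.01, "ty": -0.1, "tz": 0, "wx": 0, "wy": 0, "wz": 0}]'

```text
clock: 5.55
tcp_pos: [0.5157, -0.0516, 0.0403]
tcp_rot: [0.662, 0.749, 0.0, -0.0]
force: [-1.7, 15.0, 4.3]
finger_gap: 0.0516
finger_force: 7.7
```

Contact with the post: 15 N at tool stand x ≈ -112.4. I'll tabulate the swing about the post.

```bash
python3 - <<'E'
from h import *
s,a=st();p=s["tcp_pos"][:2];c=W(2.6,61)
for th in range(0,70,6):
    f=lambda t:c+Rn.from_euler("z",t,degrees=True).as_matrix()[:2,:2]@(p-c)
    n=f(th);d=(f(th+6)-n)/4*100
    nn=Rn.from_euler("z",th,degrees=True).as_matrix()[:2,:2]@xe
    print(th,"tcp",n.round(4),"d/row(1.5deg)",d.round(3),"normal",nn.round(2))
E
```

```text
t 5.55 tcp [ 0.5157 -0.0516  0.0403] stand [-112.4   46.7] tooly ang 0.0013 down -1.0 F [-1.7 15.   4.3] gap 0.0516
0 tcp [ 0.5157 -0.0516] d/row(1.5deg) [-0.29  -0.089] normal [ 0.12 -0.99]
6 tcp [ 0.5041 -0.0552] d/row(1.5deg) [-0.279 -0.119] normal [ 0.22 -0.97]
12 tcp [ 0.4929 -0.0599] d/row(1.5deg) [-0.265 -0.147] normal [ 0.32 -0.95]
18 tcp [ 0.4823 -0.0658] d/row(1.5deg) [-0.248 -0.174] normal [ 0.42 -0.91]
24 tcp [ 0.4723 -0.0728] d/row(1.5deg) [-0.229 -0.199] normal [ 0.51 -0.86]
30 tcp [ 0.4632 -0.0807] d/row(1.5deg) [-0.207 -0.222] normal [ 0.6 -0.8]
36 tcp [ 0.4549 -0.0896] d/row(1.5deg) [-0.182 -0.242] normal [ 0.68 -0.73]
42 tcp [ 0.4476 -0.0993] d/row(1.5deg) [-0.156 -0.26 ] normal [ 0.75 -0.66]
48 tcp [ 0.4414 -0.1097] d/row(1.5deg) [-0.128 -0.275] normal [ 0.82 -0.57]
54 tcp [ 0.4363 -0.1207] d/row(1.5deg) [-0.099 -0.287] normal [ 0.87 -0.49]
60 tcp [ 0.4323 -0.1322] d/row(1.5deg) [-0.068 -0.296] normal [ 0.92 -0.39]
66 tcp [ 0.4296 -0.144 ] d/row(1.5deg) [-0.037 -0.301] normal [ 0.96 -0.29]
```

send_rows --rows '[{"jaw": 0.2, "tx": -0.29, "ty": -0.09, "tz": 0, "wx": 0, "wy": 0, "wz": 0.026}, {"jaw": 0.2, "tx": -0.29, "ty": -0.09, "tz": 0, "wx": 0, "wy": 0, "wz": 0.026}, {"jaw": 0.2, "tx": -0.29, "ty": -0.09, "tz": 0, "wx": 0, "wy": 0, "wz": 0.026}, {"jaw": 0.2, "tx": -0.29, "ty": -0.09, "tz": 0, "wx": 0, "wy": 0, "wz": 0.026}]'

```text
clock: 5.88
tcp_pos: [0.5042, -0.055, 0.0403]
tcp_rot: [0.622, 0.783, 0.0, -0.0]
force: [0.7, 10.6, 1.5]
finger_gap: 0.0513
finger_force: 4.8
```

send_rows --rows '[{"jaw": 0.2, "tx": -0.28, "ty": -0.12, "tz": 0, "wx": 0, "wy": 0, "wz": 0.026}, {"jaw": 0.2, "tx": -0.28, "ty": -0.12, "tz": 0, "wx": 0, "wy": 0, "wz": 0.026}, {"jaw": 0.2, "tx": -0.28, "ty": -0.12, "tz": 0, "wx": 0, "wy": 0, "wz": 0.026}, {"jaw": 0.2, "tx": -0.28, "ty": -0.12, "tz": 0, "wx": 0, "wy": 0, "wz": 0.026}]'

```text
clock: 6.22
tcp_pos: [0.4925, -0.0596, 0.0402]
tcp_rot: [0.58, 0.815, 0.0, -0.001]
force: [-0.9, 10.6, 2.8]
finger_gap: 0.0513
finger_force: 5.6
```

Steady at about 10 N. Carrying on.

send_rows --rows '[{"jaw": 0.2, "tx": -0.265, "ty": -0.15, "tz": 0, "wx": 0, "wy": 0, "wz": 0.026}, {"jaw": 0.2, "tx": -0.265, "ty": -0.15, "tz": 0, "wx": 0, "wy": 0, "wz": 0.026}, {"jaw": 0.2, "tx": -0.265, "ty": -0.15, "tz": 0, "wx": 0, "wy": 0, "wz": 0.026}, {"jaw": 0.2, "tx": -0.265, "ty": -0.15, "tz": 0, "wx": 0, "wy": 0, "wz": 0.026}]'

```text
clock: 6.55
tcp_pos: [0.4815, -0.0654, 0.0402]
tcp_rot: [0.537, 0.844, 0.0, -0.001]
force: [-1.9, 13.5, 3.9]
finger_gap: 0.0512
finger_force: 6.5
```

send_rows --rows '[{"jaw": 0.2, "tx": -0.25, "ty": -0.175, "tz": 0, "wx": 0, "wy": 0, "wz": 0.026}, {"jaw": 0.2, "tx": -0.25, "ty": -0.175, "tz": 0, "wx": 0, "wy": 0, "wz": 0.026}, {"jaw": 0.2, "tx": -0.25, "ty": -0.175, "tz": 0, "wx": 0, "wy": 0, "wz": 0.026}, {"jaw": 0.2, "tx": -0.25, "ty": -0.175, "tz": 0, "wx": 0, "wy": 0, "wz": 0.026}]'

```text
clock: 6.88
tcp_pos: [0.471, -0.0723, 0.0402]
tcp_rot: [0.492, 0.87, -0.0, -0.002]
force: [-3.5, 13.4, 3.6]
finger_gap: 0.0515
finger_force: 6.4
```

```bash
python3 - <<'E'
from h import *
s,a=st()
r=env.read_camera("scene");i=r["image"][150:290,200:440]
w=env.read_camera("wrist")["image"]
cv2.imwrite("pics/s3.png",np.vstack([cv2.resize(i,(560,327)),cv2.resize(w,(364,273))[:, :] if 0 else cv2.copyMakeBorder(cv2.resize(w,(364,273)),0,0,0,196,0)]))
E
```

```text
t 6.88 tcp [ 0.471  -0.0723  0.0402] stand [-97.3  -0.1] tooly ang 0.42 down -1.0 F [-3.5 13.4  3.6] gap 0.0515
```

View pics/s3.png

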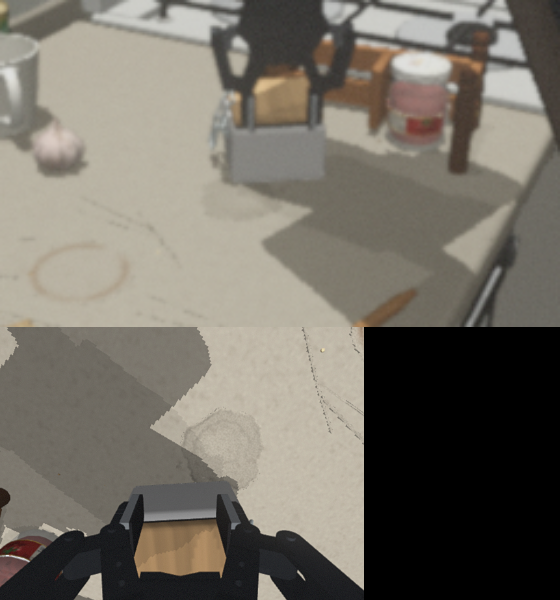

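The scene and wrist views show both fingers flat on the back face, centred (pixels 250 and 312 on a face spanning 230 to 325). The canister is following. I continue the swing.

send_rows --rows '[{"jaw": 0.2, "tx": -0.23, "ty": -0.2, "tz": 0, "wx": 0, "wy": 0, "wz": 0.026}, {"jaw": 0.2, "tx": -0.23, "ty": -0.2, "tz": 0, "wx": 0, "wy": 0, "wz": 0.026}, {"jaw": 0.2, "tx": -0.23, "ty": -0.2, "tz": 0, "wx": 0, "wy": 0, "wz": 0.026}, {"jaw": 0.2, "tx": -0.23, "ty": -0.2, "tz": 0, "wx": 0, "wy": 0, "wz": 0.026}]'

```text
clock: 7.32
tcp_pos: [0.4616, -0.0803, 0.0401]
tcp_rot: [0.446, 0.895, -0.0, -0.002]
force: [-4.0, 12.9, 5.2]
finger_gap: 0.0514
finger_force: 6.2
```

send_rows --rows '[{"jaw": 0.2, "tx": -0.21, "ty": -0.22, "tz": 0, "wx": 0, "wy": 0, "wz": 0.026}, {"jaw": 0.2, "tx": -0.21, "ty": -0.22, "tz": 0, "wx": 0, "wy": 0, "wz": 0.026}, {"jaw": 0.2, "tx": -0.21, "ty": -0.22, "tz": 0, "wx": 0, "wy": 0, "wz": 0.026}, {"jaw": 0.2, "tx": -0.21, "ty": -0.22, "tz": 0, "wx": 0, "wy": 0, "wz": 0.026}]'

```text
clock: 7.65
tcp_pos: [0.453, -0.0891, 0.0401]
tcp_rot: [0.399, 0.917, 0.0, -0.002]
force: [-4.8, 11.9, 4.4]
finger_gap: 0.0513
finger_force: 5.7
```

send_rows --rows '[{"jaw": 0.2, "tx": -0.18, "ty": -0.24, "tz": 0, "wx": 0, "wy": 0, "wz": 0.026}, {"jaw": 0.2, "tx": -0.18, "ty": -0.24, "tz": 0, "wx": 0, "wy": 0, "wz": 0.026}, {"jaw": 0.2, "tx": -0.18, "ty": -0.24, "tz": 0, "wx": 0, "wy": 0, "wz": 0.026}, {"jaw": 0.2, "tx": -0.18, "ty": -0.24, "tz": 0, "wx": 0, "wy": 0, "wz": 0.026}]'

```text
clock: 7.98
tcp_pos: [0.4456, -0.0987, 0.0401]
tcp_rot: [0.351, 0.936, 0.0, -0.002]
force: [-5.4, 10.3, 3.8]
finger_gap: 0.0513
finger_force: 5.6
```

send_rows --rows '[{"jaw": 0.2, "tx": -0.155, "ty": -0.26, "tz": 0, "wx": 0, "wy": 0, "wz": 0.026}, {"jaw": 0.2, "tx": -0.155, "ty": -0.26, "tz": 0, "wx": 0, "wy": 0, "wz": 0.026}, {"jaw": 0.2, "tx": -0.155, "ty": -0.26, "tz": 0, "wx": 0, "wy": 0, "wz": 0.026}, {"jaw": 0.2, "tx": -0.155, "ty": -0.26, "tz": 0, "wx": 0, "wy": 0, "wz": 0.026}]'

```text
clock: 8.32
tcp_pos: [0.4392, -0.1091, 0.04]
tcp_rot: [0.302, 0.953, 0.0, -0.003]
force: [-7.1, 9.4, 5.1]
finger_gap: 0.051
finger_force: 5.4
```

send_rows --rows '[{"jaw": 0.2, "tx": -0.13, "ty": -0.275, "tz": 0, "wx": 0, "wy": 0, "wz": 0.026}, {"jaw": 0.2, "tx": -0.13, "ty": -0.275, "tz": 0, "wx": 0, "wy": 0, "wz": 0.026}, {"jaw": 0.2, "tx": -0.13, "ty": -0.275, "tz": 0, "wx": 0, "wy": 0, "wz": 0.026}, {"jaw": 0.2, "tx": -0.13, "ty": -0.275, "tz": 0, "wx": 0, "wy": 0, "wz": 0.026}]'

```text
clock: 8.65
tcp_pos: [0.4339, -0.1201, 0.04]
tcp_rot: [0.252, 0.968, 0.001, -0.003]
force: [-8.1, 10.1, 4.0]
finger_gap: 0.0513
finger_force: 5.3
```

send_rows --rows '[{"jaw": 0.2, "tx": -0.1, "ty": -0.285, "tz": 0, "wx": 0, "wy": 0, "wz": 0.026}, {"jaw": 0.2, "tx": -0.1, "ty": -0.285, "tz": 0, "wx": 0, "wy": 0, "wz": 0.026}, {"jaw": 0.2, "tx": -0.1, "ty": -0.285, "tz": 0, "wx": 0, "wy": 0, "wz": 0.026}, {"jaw": 0.2, "tx": -0.1, "ty": -0.285, "tz": 0, "wx": 0, "wy": 0, "wz": 0.026}]'

```text
clock: 8.98
tcp_pos: [0.4298, -0.1315, 0.04]
tcp_rot: [0.201, 0.98, 0.001, -0.003]
force: [-8.6, 7.8, 4.3]
finger_gap: 0.0511
finger_force: 5.2
```

```bash
python3 - <<'E'
from h import *
s,a=st()
r=env.read_camera("scene");i=r["image"][150:290,200:440]
t=env.read_camera("top")["image"][150:350,180:440]
cv2.imwrite("pics/s4.png",np.vstack([cv2.resize(i,(520,303)),cv2.resize(t,(386,297)) if 0 else cv2.copyMakeBorder(cv2.resize(t,(386,297)),0,0,0,134,0)]))
E
```

```text
t 8.98 tcp [ 0.4298 -0.1315  0.04  ] stand [-43.6 -48.2] tooly ang 1.044 down -1.0 F [-8.6  7.8  4.3] gap 0.0511
```

View pics/s4.png

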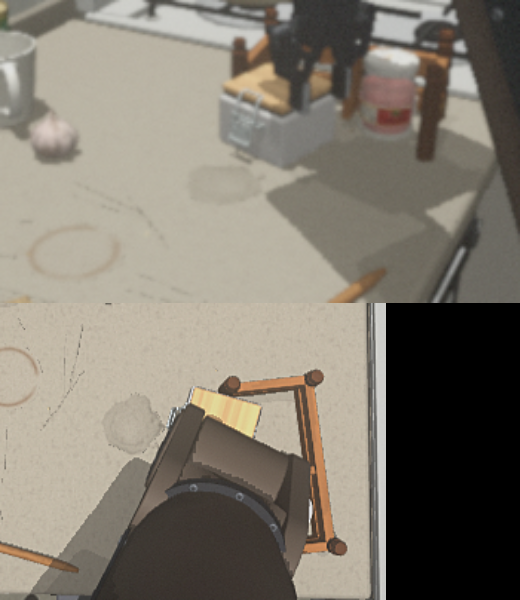

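The canister is turned about 60°, bearing on the post, with the clasp coming round and the leading corner entering the mouth. An enlarged crop will check where it sits relative to the divider.

```bash
python3 - <<'E'
from h import *
t=env.read_camera("top")["image"][190:270,290:400]
cv2.imwrite("pics/t5.png",cv2.resize(t,None,fx=7,fy=7,interpolation=cv2.INTER_CUBIC))
E
```

```text
(no output)
```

View pics/t5.png

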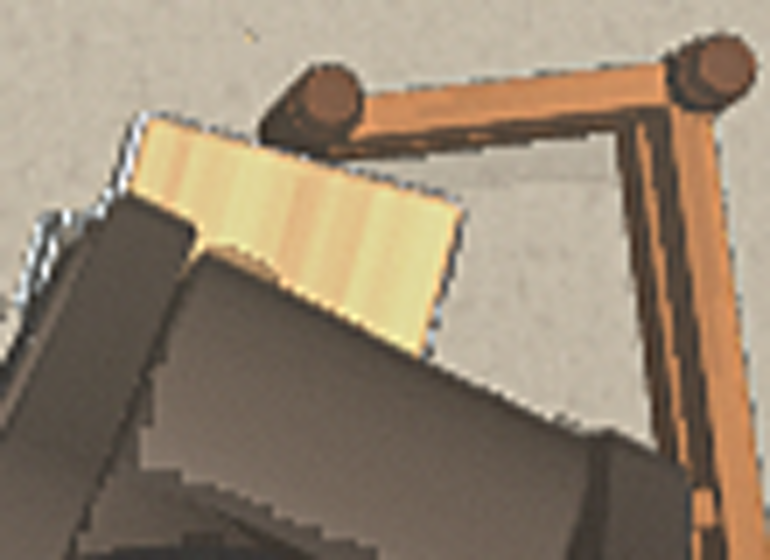

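Lid corners at crop (148,118) and (462,207), D-edge point (424,350), post top (330,95).

```bash
python3 - <<'E'
from h import *
r=env.read_camera("top")
L=ray("top",crop([(148,118),(462,207),(424,350)],7,290,190),.074,r)
P=ray("top",crop([(330,95),(722,65)],7,290,190),.112,r)
print("post",[S(p) for p in P]);A=[S(p) for p in L];print(A,np.linalg.norm(A[1]-A[0]))
e=A[1]-A[0];e/=np.linalg.norm(e);print("A dir deg",np.degrees(np.arctan2(e[1],e[0])))
m=(A[0]+A[1])/2;n=np.array([e[1],-e[0]]);c=m+45*n;print("centre",c)
q=np.array([2,61])-c;print("post in A-frame: along(toward D)",q@e,"normal",-q@n)
E
```

```text
post [array([-0.1, 60.9]), array([102.7,  57.6])]
[array([-45.6,  63.7]), array([36.8, 30.3]), array([21.8, -7.3])] 88.91186647461632
A dir deg -22.06467144930793
centre [-21.30438025   5.29578045]
post in A-frame: along(toward D) 0.6721262568147869 normal 60.37882460706605
```

The canister leads the tool (about 68° turned) with the post at the middle of its face and its centre near (-21, +5). The corner will clear the divider. I swing about 10° more.

send_rows --rows '[{"jaw": 0.2, "tx": -0.07, "ty": -0.295, "tz": 0, "wx": 0, "wy": 0, "wz": 0.026}, {"jaw": 0.2, "tx": -0.07, "ty": -0.295, "tz": 0, "wx": 0, "wy": 0, "wz": 0.026}, {"jaw": 0.2, "tx": -0.07, "ty": -0.295, "tz": 0, "wx": 0, "wy": 0, "wz": 0.026}, {"jaw": 0.2, "tx": -0.07, "ty": -0.295, "tz": 0, "wx": 0, "wy": 0, "wz": 0.026}]'

```text
clock: 9.52
tcp_pos: [0.4269, -0.1433, 0.0399]
tcp_rot: [0.15, 0.989, 0.001, -0.003]
force: [-9.0, 6.4, 4.6]
finger_gap: 0.0513
finger_force: 5.0
```

send_rows --rows '[{"jaw": 0.2, "tx": -0.04, "ty": -0.3, "tz": 0, "wx": 0, "wy": 0, "wz": 0.026}, {"jaw": 0.2, "tx": -0.04, "ty": -0.3, "tz": 0, "wx": 0, "wy": 0, "wz": 0.026}, {"jaw": 0.2, "tx": -0.04, "ty": -0.3, "tz": 0, "wx": 0, "wy": 0, "wz": 0.026}]'

```text
clock: 9.77
tcp_pos: [0.4256, -0.1523, 0.0399]
tcp_rot: [0.111, 0.994, 0.001, -0.003]
force: [-8.9, 5.6, 4.7]
finger_gap: 0.0513
finger_force: 5.2
```

send_rows --rows '[{"jaw": 0.2, "tx": -0.5, "ty": 0.1, "tz": 0, "wx": 0, "wy": 0, "wz": 0}, {"jaw": 0.2, "tx": -0.5, "ty": 0.1, "tz": 0, "wx": 0, "wy": 0, "wz": 0}, {"jaw": 0.2, "tx": -0.5, "ty": 0.1, "tz": 0, "wx": 0, "wy": 0, "wz": 0}, {"jaw": 0.2, "tx": 0, "ty": 0, "tz": 2, "wx": 0, "wy": 0, "wz": 0}, {"jaw": 0.2, "tx": 0, "ty": 0, "tz": 2.5, "wx": 0, "wy": 0, "wz": 0}, {"jaw": 0.2, "tx": 0, "ty": 0, "tz": 2.5, "wx": 0, "wy": 0, "wz": 0}, {"jaw": 0.2, "tx": 0, "ty": 0, "tz": 2.5, "wx": 0, "wy": 0, "wz": 0}, {"jaw": 0.2, "tx": 0, "ty": 0, "tz": 2.5, "wx": 0, "wy": 0, "wz": 0}]'

```text
clock: 10.43
tcp_pos: [0.4131, -0.1505, 0.1616]
tcp_rot: [0.113, 0.994, -0.0, 0.0]
force: [-0.9, 0.4, 0.5]
finger_gap: 0.0512
finger_force: 0.0
```

send_rows --rows '[{"jaw": 0.2, "tx": 0.6, "ty": 0.8, "tz": 0, "wx": 0, "wy": 0, "wz": -0.102}, {"jaw": 0.2, "tx": 0.6, "ty": 0.8, "tz": 0, "wx": 0, "wy": 0, "wz": -0.102}, {"jaw": 0.2, "tx": 0.6, "ty": 0.8, "tz": 0, "wx": 0, "wy": 0, "wz": -0.102}, {"jaw": 0.2, "tx": 0.6, "ty": 0.8, "tz": 0, "wx": 0, "wy": 0, "wz": -0.102}, {"jaw": 0.2, "tx": 0.6, "ty": 0.8, "tz": 0, "wx": 0, "wy": 0, "wz": -0.102}, {"jaw": 0.2, "tx": 0.6, "ty": 0.8, "tz": 0, "wx": 0, "wy": 0, "wz": -0.102}, {"jaw": 0.2, "tx": 0.6, "ty": 0.8, "tz": 0, "wx": 0, "wy": 0, "wz": -0.102}, {"jaw": 0.2, "tx": 0.6, "ty": 0.8, "tz": 0, "wx": 0, "wy": 0, "wz": -0.102}, {"jaw": 0.2, "tx": 0.6, "ty": 0.8, "tz": 0, "wx": 0, "wy": 0, "wz": -0.102}, {"jaw": 0.2, "tx": 0.6, "ty": 0.8, "tz": 0, "wx": 0, "wy": 0, "wz": -0.102}, {"jaw": 0.2, "tx": 0.6, "ty": 0.8, "tz": 0, "wx": 0, "wy": 0, "wz": -0.102}, {"jaw": 0.2, "tx": 0.6, "ty": 0.8, "tz": 0, "wx": 0, "wy": 0, "wz": -0.102}]'

```text
clock: 11.43
tcp_pos: [0.4855, -0.0542, 0.1603]
tcp_rot: [0.665, 0.747, 0.0, 0.0]
force: [-0.6, -0.1, -0.2]
finger_gap: 0.0513
finger_force: 0.0
```

send_rows --rows '[{"jaw": 0.2, "tx": 0, "ty": 0.8, "tz": 0, "wx": 0, "wy": 0, "wz": 0}, {"jaw": 0.2, "tx": 0, "ty": 0.8, "tz": 0, "wx": 0, "wy": 0, "wz": 0}, {"jaw": 0.2, "tx": 0, "ty": 0, "tz": 0, "wx": 0, "wy": 0, "wz": 0}, {"jaw": 0.2, "tx": 0, "ty": 0, "tz": 0, "wx": 0, "wy": 0, "wz": 0}]'

```text
clock: 11.77
tcp_pos: [0.485, -0.0382, 0.1603]
tcp_rot: [0.662, 0.75, 0.0, 0.0]
force: [-0.5, -0.3, 0.7]
finger_gap: 0.051
finger_force: 0.0
```

```bash
python3 - <<'E'
from h import *
s,a=st()
t=env.read_camera("top")["image"][190:290,270:410]
cv2.imwrite("pics/t6.png",cv2.resize(t,None,fx=5.5,fy=5.5,interpolation=cv2.INTER_CUBIC))
E
```

```text
t 11.77 tcp [ 0.485  -0.0382  0.1603] stand [-129.4   17.9] tooly ang 0.0026 down -1.0 F [-0.5 -0.3  0.7] gap 0.051
```

View pics/t6.png

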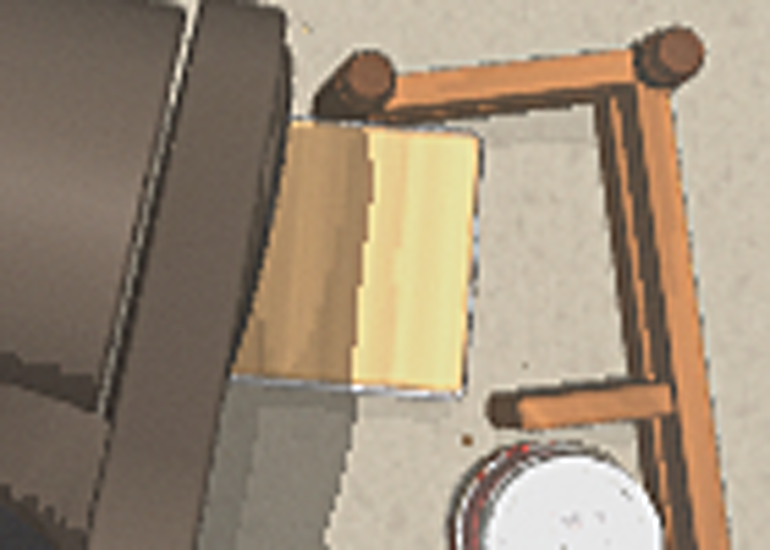

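The lid's leading edge runs from about (480,132) to (462,390), with the top edge starting near (290,120). It is nearly square and clear of the divider.

```bash
python3 - <<'E'
from h import *
r=env.read_camera("top")
A=[S(p) for p in ray("top",crop([(480,132),(462,390)],5.5,270,190),.074,r)]
print(A,np.linalg.norm(A[1]-A[0]))
print("post",[S(p) for p in ray("top",crop([(370,78),(674,54)],5.5,270,190),.112,r)])
e=A[1]-A[0];e/=np.linalg.norm(e);n=np.array([e[1],-e[0]])
th=np.degrees(np.arctan2(n[1],n[0]));c=(A[0]+A[1])/2+45*n
cl=c+56*n;print("n",n,"centre",c,"clasp",cl,"theta",np.degrees(np.arctan2(e[1],e[0]))+180)
E
```

```text
[array([40.5, 40.6]), array([ 23.5, -47.3])] 89.52882217476113
post [array([ 0. , 59.7]), array([101.5,  56.7])]
n [-0.98180673  0.18988299] centre [-12.18130278   5.19473433] clasp [-67.16247957  15.82818149] theta 79.05404458064648
```

Pose is as predicted: turned 79°, centre (-12, +5), clasp (-67, +16). Now I come down behind the clasp face with the fingers straddling the clasp.

send_rows --rows '[{"jaw": 0.2, "tx": -0.4, "ty": -0.4, "tz": 0, "wx": 0, "wy": 0, "wz": 0}, {"jaw": 0.2, "tx": 0, "ty": -0.6, "tz": -2.1, "wx": 0, "wy": 0, "wz": 0}, {"jaw": 0.2, "tx": 0, "ty": 0, "tz": -2.1, "wx": 0, "wy": 0, "wz": 0}, {"jaw": 0.2, "tx": 0, "ty": 0, "tz": -2.1, "wx": 0, "wy": 0, "wz": 0}, {"jaw": 0.2, "tx": 0, "ty": 0, "tz": -2.1, "wx": 0, "wy": 0, "wz": 0}, {"jaw": 0.2, "tx": 0, "ty": 0, "tz": -2.1, "wx": 0, "wy": 0, "wz": 0}, {"jaw": 0.2, "tx": 0, "ty": 0, "tz": 0, "wx": 0, "wy": 0, "wz": 0}, {"jaw": 0.2, "tx": 0, "ty": 0, "tz": 0, "wx": 0, "wy": 0, "wz": 0}]'

```text
clock: 12.53
tcp_pos: [0.4808, -0.0489, 0.0549]
tcp_rot: [0.663, 0.749, -0.0, -0.001]
force: [-0.7, -0.9, 0.7]
finger_gap: 0.0509
finger_force: 0.0
```

```bash
python3 -c "
from h import *
st()"
```

```text
t 12.53 tcp [ 0.4808 -0.0489  0.0549] stand [-119.4   12.4] tooly ang -0.0006 down -1.0 F [-0.7 -0.9  0.7] gap 0.0509
```

send_rows --rows '[{"jaw": 0.2, "tx": 0.06, "ty": -0.5, "tz": 0, "wx": 0, "wy": 0, "wz": 0}, {"jaw": 0.2, "tx": 0.06, "ty": -0.5, "tz": 0, "wx": 0, "wy": 0, "wz": 0}, {"jaw": 0.2, "tx": 0.06, "ty": -0.5, "tz": 0, "wx": 0, "wy": 0, "wz": 0}, {"jaw": 0.2, "tx": 0.06, "ty": -0.5, "tz": 0, "wx": 0, "wy": 0, "wz": 0}, {"jaw": 0.2, "tx": 0.06, "ty": -0.5, "tz": 0, "wx": 0, "wy": 0, "wz": 0}, {"jaw": 0.2, "tx": 0.06, "ty": -0.5, "tz": 0, "wx": 0, "wy": 0, "wz": 0}, {"jaw": 0.2, "tx": 0.06, "ty": -0.5, "tz": 0, "wx": 0, "wy": 0, "wz": 0}, {"jaw": 0.2, "tx": 0.06, "ty": -0.5, "tz": 0, "wx": 0, "wy": 0, "wz": 0}, {"jaw": 0.2, "tx": 0.06, "ty": -0.4, "tz": 0, "wx": 0, "wy": 0, "wz": 0}]'

```text
clock: 13.28
tcp_pos: [0.4868, -0.0931, 0.0552]
tcp_rot: [0.663, 0.749, 0.0, 0.0]
force: [-0.2, -0.3, -0.1]
finger_gap: 0.0511
finger_force: 0.0
```

send_rows --rows '[{"jaw": 0.2, "tx": -0.075, "ty": -0.21, "tz": 0, "wx": 0, "wy": 0, "wz": 0}, {"jaw": 0.2, "tx": -0.075, "ty": -0.21, "tz": 0, "wx": 0, "wy": 0, "wz": 0}, {"jaw": 0.2, "tx": -0.075, "ty": -0.21, "tz": 0, "wx": 0, "wy": 0, "wz": 0}, {"jaw": 0.2, "tx": -0.075, "ty": -0.21, "tz": 0, "wx": 0, "wy": 0, "wz": 0}]'

```text
clock: 13.62
tcp_pos: [0.4836, -0.101, 0.0552]
tcp_rot: [0.663, 0.749, -0.0, -0.0]
force: [-0.5, 0.0, 0.4]
finger_gap: 0.0513
finger_force: 0.0
```

send_rows --rows '[{"jaw": 0.2, "tx": -0.075, "ty": -0.21, "tz": 0, "wx": 0, "wy": 0, "wz": 0}, {"jaw": 0.2, "tx": -0.075, "ty": -0.21, "tz": 0, "wx": 0, "wy": 0, "wz": 0}, {"jaw": 0.2, "tx": -0.075, "ty": -0.21, "tz": 0, "wx": 0, "wy": 0, "wz": 0}, {"jaw": 0.2, "tx": -0.075, "ty": -0.21, "tz": 0, "wx": 0, "wy": 0, "wz": 0}]'

```text
clock: 13.95
tcp_pos: [0.4807, -0.1095, 0.0552]
tcp_rot: [0.663, 0.749, 0.0, 0.0]
force: [0.1, -0.0, 0.3]
finger_gap: 0.0513
finger_force: 0.0
```

```bash
python3 - <<'E'
from h import *
s,a=st()
t=env.read_camera("top")["image"][190:270,290:400]
w=env.read_camera("wrist")["image"]
cv2.imwrite("pics/t7.png",np.hstack([cv2.resize(t,(396,288),interpolation=cv2.INTER_CUBIC),cv2.resize(w,(384,288))]))
E
```

```text
t 13.95 tcp [ 0.4807 -0.1095  0.0552] stand [-59.2   5. ] tooly ang -0.0004 down -1.0 F [ 0.1 -0.   0.3] gap 0.0513
```

View pics/t7.png

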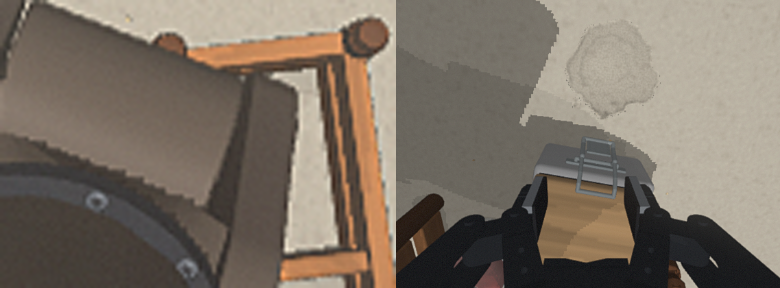

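The wrist view shows the fingers either side of the clasp, with the canister still skew and not in contact. I'll project the assumed pose into the wrist camera to find the remaining gap.

```bash
python3 - <<'E'
from h import *
s,a=st();r=env.read_camera("wrist");T=np.array(r["T_tool_cam"]);K=np.array(r["K"])
B=np.eye(4);B[:3,:3]=Rn.from_quat(s["tcp_rot"]).as_matrix();B[:3,3]=s["tcp_pos"];M=B@T
print("cam pos stand",S(M[:2,3]),M[2,3].round(3))
def pr(x,y,z):
    q=np.linalg.inv(M)@np.r_[W(x,y),z/1e3,1];p=K@q[:3];return (p[:2]/p[2]).round(0)
c=np.array([-12.2,5.2]);n=np.array([-.982,.19]);e=np.array([.19,.982])
for nm,u,v,z in(("BCtop",48,-48,60),("BCbot",48,-48,0),("ACtop",48,48,60),("ACbot",48,48,0),("lidBC",45,-45,74),("lidAC",45,45,74),("clasp",64,0,36)):
    p=c+u*n+v*e;print(nm,p.round(0),pr(*p,z))
for y in(-32,32):
    for z in(40,60): print("finger",y,z,pr(-59+9,5+y,z))
cv2.imwrite("pics/w8.png",r["image"][150:420])
E
```

```text
t 14.05 tcp [ 0.4806 -0.1096  0.0552] stand [-59.1   4.9] tooly ang -0.0008 down -1.0 F [ 0.6  0.5 -0.6] gap 0.0514
cam pos stand [-138.4    5.7] 0.221
BCtop [-68. -33.] [201. 239.]
BCbot [-68. -33.] [220. 203.]
ACtop [-50.  61.] [383. 271.]
ACbot [-50.  61.] [357. 228.]
lidBC [-65. -30.] [201. 258.]
lidAC [-48.  58.] [384. 289.]
clasp [-75.  17.] [297. 211.]
finger -32 40 [221. 254.]
finger -32 60 [215. 271.]
finger 32 40 [331. 254.]
finger 32 60 [336. 271.]
```

The canister sits where expected, so the fingertips must be passing over it. This jaw position leaves the tips higher than I assumed, and the first push must have been on the lid edge. I'll back off, go lower and push again.

send_rows --rows '[{"jaw": 0.2, "tx": 0.08, "ty": 0.75, "tz": 0, "wx": 0, "wy": 0, "wz": 0}, {"jaw": 0.2, "tx": 0.08, "ty": 0.75, "tz": 0, "wx": 0, "wy": 0, "wz": 0}, {"jaw": 0.2, "tx": 0.08, "ty": 0.75, "tz": 0, "wx": 0, "wy": 0, "wz": 0}, {"jaw": 0.2, "tx": 0.08, "ty": 0.75, "tz": 0, "wx": 0, "wy": 0, "wz": 0}, {"jaw": 0.2, "tx": 0.08, "ty": 0.75, "tz": 0, "wx": 0, "wy": 0, "wz": 0}, {"jaw": 0.2, "tx": 0, "ty": 0, "tz": 0, "wx": 0, "wy": 0, "wz": 0}, {"jaw": 0.2, "tx": 0, "ty": 0, "tz": 0, "wx": 0, "wy": 0, "wz": 0}]'

```text
clock: 14.68
tcp_pos: [0.4848, -0.0712, 0.0553]
tcp_rot: [0.663, 0.749, 0.0, 0.0]
force: [0.5, 0.2, 0.5]
finger_gap: 0.0511
finger_force: 0.0
```

```bash
python3 - <<'E'
from h import *
s,a=st();r=env.read_camera("wrist");T=np.array(r["T_tool_cam"]);K=np.array(r["K"])
for y in(.0255,-.0255):
  for x in(-.009,.009):
    for z in(.01,-.005,-.02):
        q=np.linalg.inv(T)@[x,y,z,1];p=K@q[:3];print(x,y,z,(p[:2]/p[2]).round(0))
cv2.imwrite("pics/w9.png",r["image"])
t=env.read_camera("top")["image"][190:290,270:410]
g=cv2.resize(t,None,fx=4,fy=4,interpolation=cv2.INTER_CUBIC)
w=cv2.resize(r["image"][180:420,130:430],None,fx=1.667,fy=1.667)
sc=env.read_camera("scene")["image"][160:240,250:400]
cv2.imwrite("pics/m9.png",np.vstack([np.hstack([cv2.resize(r["image"][180:420,130:430],(400,300)),cv2.resize(sc,(400,300))]),np.hstack([cv2.resize(t,(400,290)),np.zeros((290,400,3),np.uint8)])]))
E
```

```text
t 14.68 tcp [ 0.4848 -0.0712  0.0553] stand [-96.7  13.7] tooly ang 0.0008 down -1.0 F [0.5 0.2 0.5] gap 0.0511
-0.009 0.0255 0.01 [320. 258.]
-0.009 0.0255 -0.005 [324. 271.]
-0.009 0.0255 -0.02 [328. 286.]
0.009 0.0255 0.01 [322. 229.]
0.009 0.0255 -0.005 [325. 240.]
0.009 0.0255 -0.02 [330. 253.]
-0.009 -0.0255 0.01 [230. 258.]
-0.009 -0.0255 -0.005 [227. 271.]
-0.009 -0.0255 -0.02 [222. 286.]
0.009 -0.0255 0.01 [229. 229.]
0.009 -0.0255 -0.005 [225. 240.]
0.009 -0.0255 -0.02 [221. 252.]
```

View pics/m9.png

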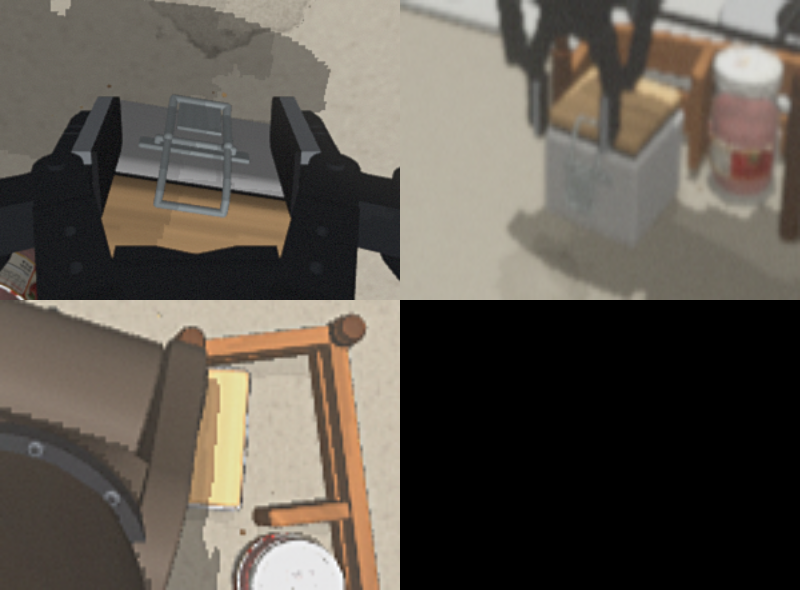

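Views are used up. The top and wrist crops confirm the pose, and they show the fingertips sitting about 25 mm above the TCP at this jaw. I lower to TCP z ≈ 0.033, which still clears the lid with the gripper body, and push.

send_rows --rows '[{"jaw": 0.2, "tx": 0, "ty": 0, "tz": -1.1, "wx": 0, "wy": 0, "wz": 0}, {"jaw": 0.2, "tx": 0, "ty": 0, "tz": -1.1, "wx": 0, "wy": 0, "wz": 0}, {"jaw": 0.2, "tx": 0.05, "ty": -0.4, "tz": 0, "wx": 0, "wy": 0, "wz": 0}, {"jaw": 0.2, "tx": 0.05, "ty": -0.4, "tz": 0, "wx": 0, "wy": 0, "wz": 0}, {"jaw": 0.2, "tx": 0.05, "ty": -0.4, "tz": 0, "wx": 0, "wy": 0, "wz": 0}, {"jaw": 0.2, "tx": 0.05, "ty": -0.4, "tz": 0, "wx": 0, "wy": 0, "wz": 0}, {"jaw": 0.2, "tx": 0.05, "ty": -0.4, "tz": 0, "wx": 0, "wy": 0, "wz": 0}]'

```text
clock: 15.42
tcp_pos: [0.4875, -0.0925, 0.0337]
tcp_rot: [0.663, 0.748, 0.0, 0.0]
force: [-0.5, -1.0, -0.2]
finger_gap: 0.0515
finger_force: 0.0
```

send_rows --rows '[{"jaw": 0.2, "tx": -0.075, "ty": -0.21, "tz": 0, "wx": 0, "wy": 0, "wz": 0}, {"jaw": 0.2, "tx": -0.075, "ty": -0.21, "tz": 0, "wx": 0, "wy": 0, "wz": 0}, {"jaw": 0.2, "tx": -0.075, "ty": -0.21, "tz": 0, "wx": 0, "wy": 0, "wz": 0}]'

```text
clock: 15.67
tcp_pos: [0.4847, -0.0982, 0.0334]
tcp_rot: [0.663, 0.748, 0.0, -0.0]
force: [-0.1, 3.9, 2.1]
finger_gap: 0.0512
finger_force: 1.9
```

send_rows --rows '[{"jaw": 0.2, "tx": -0.075, "ty": -0.21, "tz": 0, "wx": 0, "wy": 0, "wz": 0}, {"jaw": 0.2, "tx": -0.075, "ty": -0.21, "tz": 0, "wx": 0, "wy": 0, "wz": 0}]'

```text
clock: 15.83
tcp_pos: [0.4827, -0.102, 0.0333]
tcp_rot: [0.663, 0.749, -0.0, -0.001]
force: [-2.4, 6.1, 3.9]
finger_gap: 0.0513
finger_force: 3.1
```

send_rows --rows '[{"jaw": 0.2, "tx": -0.075, "ty": -0.21, "tz": 0, "wx": 0, "wy": 0, "wz": 0}, {"jaw": 0.2, "tx": -0.075, "ty": -0.21, "tz": 0, "wx": 0, "wy": 0, "wz": 0}]'

```text
clock: 16.0
tcp_pos: [0.4809, -0.1059, 0.0332]
tcp_rot: [0.663, 0.748, -0.0, -0.001]
force: [-3.8, 6.3, 5.4]
finger_gap: 0.0516
finger_force: 3.7
```

```bash
python3 -c "
from h import *
st()"
```

```text
t 16.0 tcp [ 0.4809 -0.1059  0.0332] stand [-62.7   5.6] tooly ang -0.0007 down -1.0 F [-3.8  6.3  5.4] gap 0.0516
```

send_rows --rows '[{"jaw": 0.2, "tx": 0, "ty": -0.2, "tz": 0, "wx": 0, "wy": 0, "wz": 0}, {"jaw": 0.2, "tx": 0, "ty": -0.2, "tz": 0, "wx": 0, "wy": 0, "wz": 0}, {"jaw": 0.2, "tx": 0, "ty": -0.2, "tz": 0, "wx": 0, "wy": 0, "wz": 0}]'

```text
clock: 16.25
tcp_pos: [0.4802, -0.1117, 0.0331]
tcp_rot: [0.663, 0.749, -0.001, -0.002]
force: [-5.8, 6.3, 3.6]
finger_gap: 0.0511
finger_force: 3.6
```

send_rows --rows '[{"jaw": 0.2, "tx": 0, "ty": -0.2, "tz": 0, "wx": 0, "wy": 0, "wz": 0}, {"jaw": 0.2, "tx": 0, "ty": -0.2, "tz": 0, "wx": 0, "wy": 0, "wz": 0}]'

```text
clock: 16.42
tcp_pos: [0.4803, -0.1157, 0.033]
tcp_rot: [0.663, 0.749, -0.001, -0.002]
force: [-4.5, 6.7, 4.1]
finger_gap: 0.0513
finger_force: 3.7
```

```bash
cat >> h.py <<'E'
def lead():
    r=env.read_camera("top");h=cv2.cvtColor(r["image"],cv2.COLOR_BGR2HSV)
    m=cv2.inRange(h,(17,70,100),(32,255,255));n,l,stt,_=cv2.connectedComponentsWithStats(m[190:290,290:400])
    k=1+stt[1:,4].argmax();m=(l==k)
    pts=[(290+np.where(row)[0].max(),190+i) for i,row in enumerate(m) if row.sum()>4]
    q=np.array([S(p) for p in ray("top",pts,.074,r)])
    q=q[3:-3];c=np.polyfit(q[:,1],q[:,0],1);res=q[:,0]-np.polyval(c,q[:,1]);g=abs(res)<2.5
    c=np.polyfit(q[g,1],q[g,0],1);print("lead edge x at y=0",c[1].round(1),"skew deg",np.degrees(np.arctan(c[0])).round(1),"y range",q[:,1].min(),q[:,1].max(),"used",g.sum(),len(q),"lid area",stt[k])
E
python3 -c "
from h import *
st();lead()"
```

```text
t 16.42 tcp [ 0.4803 -0.1157  0.033 ] stand [-53.1   3.9] tooly ang -0.0004 down -1.0 F [-4.5  6.7  4.1] gap 0.0513Traceback (most recent call last):
  File "<string>", line 3, in <module>
    st();lead()
         ~~~~^^
  File "h.py", line 24, in lead
    q=q[3:-3];c=np.polyfit(q[:,1],q[:,0],1);res=q[:,0]-np.polyval(c,q[:,1]);g=abs(res)<2.5
                           ~^^^^^
IndexError: too many indices for array: array is 1-dimensional, but 2 were indexed
```

```bash
cat >> h.py <<'E'
def front():
    s=env.get_state();r=env.read_camera("wrist");T=np.array(r["T_tool_cam"]);K=np.array(r["K"])
    B=np.eye(4);B[:3,:3]=Rn.from_quat(s["tcp_rot"]).as_matrix();B[:3,3]=s["tcp_pos"];M=B@T
    m=cv2.inRange(cv2.cvtColor(r["image"],cv2.COLOR_BGR2HSV),(10,60,60),(32,255,255));m[:200]=0
    q=[]
    for u in range(214,342):
        v=np.where(m[:,u]&np.roll(m[:,u],-3)&np.roll(m[:,u],-6))[0]
        if len(v)<8: continue
        d=M[:3,:3]@np.linalg.inv(K)@[u,v[0],1];p=M[:3,3]+d*(.062-M[2,3])/d[2];q.append(S(p))
    q=np.array(q);g=np.ones(len(q),bool)
    for _ in range(6):
        c=np.polyfit(q[g,1],q[g,0],1);e=q[:,0]-np.polyval(c,q[:,1]);g=abs(e)<max(1.0,1.5*np.median(abs(e)))
    print("lid front x at y=0",c[1].round(1),"skew deg (+ = needs more CCW)",np.degrees(np.arctan(c[0])).round(1),"used",g.sum(),len(q),"y",q[:,1].min(),q[:,1].max())
    return r
E
python3 -c "
from h import *
r=front();cv2.imwrite('pics/w10.png',r['image'])"
```

```text
lid front x at y=0 -39.4 skew deg (+ = needs more CCW) -0.1 used 100 128 y -24.8 35.3
```

Square now, and inside past the divider front. I push on to tool x ≈ -41, then close the jaw and finish on the clasp, so that the knuckles stay clear of the post.

send_rows --rows '[{"jaw": 0.2, "tx": 0.02, "ty": -0.2, "tz": 0, "wx": 0, "wy": 0, "wz": 0}, {"jaw": 0.2, "tx": 0.02, "ty": -0.2, "tz": 0, "wx": 0, "wy": 0, "wz": 0}, {"jaw": 0.2, "tx": 0.02, "ty": -0.2, "tz": 0, "wx": 0, "wy": 0, "wz": 0}]'

```text
clock: 16.77
tcp_pos: [0.4811, -0.1217, 0.033]
tcp_rot: [0.663, 0.749, -0.0, -0.002]
force: [-3.8, 5.5, 2.9]
finger_gap: 0.0512
finger_force: 3.7
```

send_rows --rows '[{"jaw": 0.2, "tx": 0.02, "ty": -0.2, "tz": 0, "wx": 0, "wy": 0, "wz": 0}, {"jaw": 0.2, "tx": 0.02, "ty": -0.2, "tz": 0, "wx": 0, "wy": 0, "wz": 0}, {"jaw": 0.2, "tx": 0.02, "ty": -0.2, "tz": 0, "wx": 0, "wy": 0, "wz": 0}]'

```text
clock: 17.02
tcp_pos: [0.4818, -0.1278, 0.033]
tcp_rot: [0.663, 0.749, -0.0, -0.001]
force: [-4.0, 5.2, 3.4]
finger_gap: 0.051
finger_force: 3.5
```

```bash
python3 -c "
from h import *
st();front()"
```

```text
t 17.02 tcp [ 0.4818 -0.1278  0.033 ] stand [-40.9   3.9] tooly ang -0.0002 down -1.0 F [-4.   5.2  3.4] gap 0.051
lid front x at y=0 -27.5 skew deg (+ = needs more CCW) -0.1 used 100 128 y -24.8 35.2
```

send_rows --rows '[{"jaw": 0.2, "tx": -0.1, "ty": 0.5, "tz": 0, "wx": 0, "wy": 0, "wz": 0}, {"jaw": 0.2, "tx": -0.1, "ty": 0.8, "tz": 0, "wx": 0, "wy": 0, "wz": 0}, {"jaw": 0.2, "tx": -0.1, "ty": 0.8, "tz": 0, "wx": 0, "wy": 0, "wz": 0}, {"jaw": 0.2, "tx": -0.1, "ty": 0.8, "tz": 0, "wx": 0, "wy": 0, "wz": 0}, {"jaw": 0.2, "tx": -0.1, "ty": 0.8, "tz": 0, "wx": 0, "wy": 0, "wz": 0}, {"jaw": 0.2, "tx": -0.3, "ty": 0.4, "tz": 0, "wx": 0, "wy": 0, "wz": 0}, {"jaw": -1, "tx": 0, "ty": 0, "tz": 0, "wx": 0, "wy": 0, "wz": 0}, {"jaw": -1, "tx": 0, "ty": 0, "tz": 0, "wx": 0, "wy": 0, "wz": 0}, {"jaw": -1, "tx": 0, "ty": 0, "tz": 0, "wx": 0, "wy": 0, "wz": 0}, {"jaw": -1, "tx": 0, "ty": 0, "tz": 0, "wx": 0, "wy": 0, "wz": 0}, {"jaw": -1, "tx": 0, "ty": 0, "tz": 0, "wx": 0, "wy": 0, "wz": 0}, {"jaw": -1, "tx": 0, "ty": 0, "tz": 0, "wx": 0, "wy": 0, "wz": 0}]'

```text
clock: 18.07
tcp_pos: [0.4752, -0.0878, 0.0332]
tcp_rot: [0.663, 0.748, 0.0, 0.0]
force: [-0.2, -0.0, -0.2]
finger_gap: -0.0002
finger_force: 0.0
```

```bash
python3 -c "
from h import *
st();r=front();cv2.imwrite('pics/w11.png',r['image'])"
```

```text
t 18.07 tcp [ 0.4752 -0.0878  0.0332] stand [-81.5   2.2] tooly ang -0.0009 down -1.0 F [-0.2 -0.  -0.2] gap -0.0002Traceback (most recent call last):
  File "<string>", line 3, in <module>
    st();r=front();cv2.imwrite('pics/w11.png',r['image'])
           ~~~~~^^
  File "h.py", line 37, in front
    c=np.polyfit(q[g,1],q[g,0],1);e=q[:,0]-np.polyval(c,q[:,1]);g=abs(e)<max(1.0,1.5*np.median(abs(e)))
                 ~^^^^^
IndexError: too many indices for array: array is 1-dimensional, but 2 were indexed
```

send_rows --rows '[{"jaw": -1, "tx": 0.06, "ty": -0.5, "tz": 0, "wx": 0, "wy": 0, "wz": 0}, {"jaw": -1, "tx": 0.06, "ty": -0.5, "tz": 0, "wx": 0, "wy": 0, "wz": 0}, {"jaw": -1, "tx": 0.02, "ty": -0.2, "tz": 0, "wx": 0, "wy": 0, "wz": 0}, {"jaw": -1, "tx": 0.02, "ty": -0.2, "tz": 0, "wx": 0, "wy": 0, "wz": 0}, {"jaw": -1, "tx": 0.02, "ty": -0.2, "tz": 0, "wx": 0, "wy": 0, "wz": 0}, {"jaw": -1, "tx": 0.02, "ty": -0.2, "tz": 0, "wx": 0, "wy": 0, "wz": 0}]'

```text
clock: 18.62
tcp_pos: [0.4772, -0.1058, 0.0332]
tcp_rot: [0.663, 0.749, 0.0, 0.0]
force: [0.2, -0.2, -0.5]
finger_gap: -0.0
finger_force: 0.0
```

send_rows --rows '[{"jaw": -1, "tx": 0.02, "ty": -0.2, "tz": 0, "wx": 0, "wy": 0, "wz": 0}, {"jaw": -1, "tx": 0.02, "ty": -0.2, "tz": 0, "wx": 0, "wy": 0, "wz": 0}, {"jaw": -1, "tx": 0.02, "ty": -0.2, "tz": 0, "wx": 0, "wy": 0, "wz": 0}, {"jaw": -1, "tx": 0.02, "ty": -0.2, "tz": 0, "wx": 0, "wy": 0, "wz": 0}]'

```text
clock: 18.95
tcp_pos: [0.478, -0.1137, 0.0332]
tcp_rot: [0.663, 0.749, 0.0, 0.0]
force: [0.4, 0.2, 0.3]
finger_gap: -0.0001
finger_force: 0.0
```

send_rows --rows '[{"jaw": -1, "tx": 0.02, "ty": -0.2, "tz": 0, "wx": 0, "wy": 0, "wz": 0}, {"jaw": -1, "tx": 0.02, "ty": -0.2, "tz": 0, "wx": 0, "wy": 0, "wz": 0}, {"jaw": -1, "tx": 0.02, "ty": -0.2, "tz": 0, "wx": 0, "wy": 0, "wz": 0}]'

```text
clock: 19.2
tcp_pos: [0.4786, -0.1197, 0.0332]
tcp_rot: [0.663, 0.749, 0.0, 0.0]
force: [1.3, -0.0, 0.5]
finger_gap: 0.0003
finger_force: 0.0
```

send_rows --rows '[{"jaw": -1, "tx": -0.4, "ty": -0.05, "tz": 0, "wx": 0, "wy": 0, "wz": 0}, {"jaw": -1, "tx": 0.02, "ty": -0.2, "tz": 0, "wx": 0, "wy": 0, "wz": 0}, {"jaw": -1, "tx": 0.02, "ty": -0.2, "tz": 0, "wx": 0, "wy": 0, "wz": 0}]'

```text
clock: 19.45
tcp_pos: [0.4747, -0.1241, 0.0332]
tcp_rot: [0.663, 0.749, -0.0, -0.0]
force: [0.7, -0.9, 0.2]
finger_gap: 0.0002
finger_force: 0.0
```

send_rows --rows '[{"jaw": -1, "tx": 0.02, "ty": -0.2, "tz": 0, "wx": 0, "wy": 0, "wz": 0}, {"jaw": -1, "tx": 0.02, "ty": -0.2, "tz": 0, "wx": 0, "wy": 0, "wz": 0}]'

```text
clock: 19.62
tcp_pos: [0.4752, -0.128, 0.0332]
tcp_rot: [0.663, 0.749, 0.0, -0.0]
force: [-0.4, 3.5, 1.8]
finger_gap: -0.0001
finger_force: 1.7
```

send_rows --rows '[{"jaw": -1, "tx": 0.02, "ty": -0.2, "tz": 0, "wx": 0, "wy": 0, "wz": 0}, {"jaw": -1, "tx": 0.02, "ty": -0.2, "tz": 0, "wx": 0, "wy": 0, "wz": 0}]'

```text
clock: 19.78
tcp_pos: [0.4755, -0.1319, 0.0332]
tcp_rot: [0.663, 0.749, -0.0, -0.0]
force: [-0.7, 3.7, 0.6]
finger_gap: -0.0001
finger_force: 1.9
```

```bash
python3 -c "
from h import *
st();lead()"
```

```text
t 19.78 tcp [ 0.4755 -0.1319  0.0332] stand [-37.6  -2.8] tooly ang -0.0005 down -1.0 F [-0.7  3.7  0.6] gap -0.0001Traceback (most recent call last):
  File "<string>", line 3, in <module>
    st();lead()
         ~~~~^^
  File "h.py", line 24, in lead
    q=q[3:-3];c=np.polyfit(q[:,1],q[:,0],1);res=q[:,0]-np.polyval(c,q[:,1]);g=abs(res)<2.5
                ~~~~~~~~~~^^^^^^^^^^^^^^^^^
    raise TypeError("expected non-empty vector for x")
TypeError: expected non-empty vector for x
```

Contact on the lid at about 3.5 N. I push on gently.

send_rows --rows '[{"jaw": -1, "tx": 0.02, "ty": -0.2, "tz": 0, "wx": 0, "wy": 0, "wz": 0}, {"jaw": -1, "tx": 0.02, "ty": -0.2, "tz": 0, "wx": 0, "wy": 0, "wz": 0}, {"jaw": -1, "tx": 0.03, "ty": -0.2, "tz": 0, "wx": 0, "wy": 0, "wz": 0}, {"jaw": -1, "tx": 0.02, "ty": -0.2, "tz": 0, "wx": 0, "wy": 0, "wz": 0}]'

```text
clock: 20.17
tcp_pos: [0.4765, -0.1401, 0.0332]
tcp_rot: [0.663, 0.749, -0.0, -0.0]
force: [-1.6, 4.0, 1.4]
finger_gap: 0.0002
finger_force: 2.0
```

send_rows --rows '[{"jaw": -1, "tx": 0.02, "ty": -0.2, "tz": 0, "wx": 0, "wy": 0, "wz": 0}, {"jaw": -1, "tx": 0.03, "ty": -0.2, "tz": 0, "wx": 0, "wy": 0, "wz": 0}, {"jaw": -1, "tx": 0.02, "ty": -0.2, "tz": 0, "wx": 0, "wy": 0, "wz": 0}]'

```text
clock: 20.42
tcp_pos: [0.4774, -0.1462, 0.0332]
tcp_rot: [0.663, 0.749, 0.0, -0.0]
force: [-0.9, 4.3, 1.4]
finger_gap: 0.0
finger_force: 1.9
```

send_rows --rows '[{"jaw": -1, "tx": 0.02, "ty": -0.2, "tz": 0, "wx": 0, "wy": 0, "wz": 0}, {"jaw": -1, "tx": 0.02, "ty": -0.2, "tz": 0, "wx": 0, "wy": 0, "wz": 0}]'

```text
clock: 20.58
tcp_pos: [0.4779, -0.1503, 0.0332]
tcp_rot: [0.663, 0.749, 0.0, 0.0]
force: [-2.0, 3.4, 0.2]
finger_gap: 0.0002
finger_force: 1.7
```

send_rows --rows '[{"jaw": -1, "tx": 0.02, "ty": -0.2, "tz": 0, "wx": 0, "wy": 0, "wz": 0}, {"jaw": -1, "tx": 0.02, "ty": -0.2, "tz": 0, "wx": 0, "wy": 0, "wz": 0}]'

```text
clock: 20.75
tcp_pos: [0.4783, -0.1543, 0.0332]
tcp_rot: [0.663, 0.749, 0.0, 0.0]
force: [-1.4, 3.3, 0.7]
finger_gap: 0.0003
finger_force: 1.5
```

send_rows --rows '[{"jaw": -1, "tx": 0.01, "ty": -0.1, "tz": 0, "wx": 0, "wy": 0, "wz": 0}, {"jaw": -1, "tx": 0.01, "ty": -0.1, "tz": 0, "wx": 0, "wy": 0, "wz": 0}, {"jaw": -1, "tx": 0.01, "ty": -0.1, "tz": 0, "wx": 0, "wy": 0, "wz": 0}]'

```text
clock: 21.0
tcp_pos: [0.4786, -0.1571, 0.0332]
tcp_rot: [0.663, 0.749, 0.0, 0.0]
force: [-0.3, 2.8, 0.8]
finger_gap: 0.0001
finger_force: 1.5
```

send_rows --rows '[{"jaw": -1, "tx": 0.01, "ty": -0.1, "tz": 0, "wx": 0, "wy": 0, "wz": 0}]'

```text
clock: 21.08
tcp_pos: [0.4786, -0.1579, 0.0332]
tcp_rot: [0.663, 0.749, 0.0, -0.0]
force: [2.5, 11.8, 1.9]
finger_gap: 0.0
finger_force: 5.2
```

send_rows --rows '[{"jaw": -1, "tx": 0.01, "ty": -0.1, "tz": 0, "wx": 0, "wy": 0, "wz": 0}]'

```text
clock: 21.17
tcp_pos: [0.4786, -0.1582, 0.0332]
tcp_rot: [0.663, 0.748, 0.0, -0.001]
force: [2.3, 18.2, 3.9]
finger_gap: -0.0001
finger_force: 8.9
```

Firm contact at the back: 18 N, carried by the fingers. I back off, clear the view and check by image code.

send_rows --rows '[{"jaw": -1, "tx": -0.05, "ty": 0.4, "tz": 0, "wx": 0, "wy": 0, "wz": 0}, {"jaw": -1, "tx": -0.1, "ty": 0.8, "tz": 0, "wx": 0, "wy": 0, "wz": 0}, {"jaw": -1, "tx": -0.1, "ty": 1, "tz": 0, "wx": 0, "wy": 0, "wz": 0}, {"jaw": -1, "tx": -0.1, "ty": 1, "tz": 0, "wx": 0, "wy": 0, "wz": 0}, {"jaw": -1, "tx": -0.1, "ty": 1.5, "tz": 0, "wx": 0, "wy": 0, "wz": 0}, {"jaw": -1, "tx": 0, "ty": 2, "tz": 2, "wx": 0, "wy": 0, "wz": 0}, {"jaw": -1, "tx": 0, "ty": 2.5, "tz": 2, "wx": 0, "wy": 0, "wz": 0}, {"jaw": -1, "tx": 0, "ty": 3, "tz": 2, "wx": 0, "wy": 0, "wz": 0}, {"jaw": -1, "tx": 0, "ty": 3, "tz": 2, "wx": 0, "wy": 0, "wz": 0}, {"jaw": -1, "tx": 0, "ty": 3, "tz": 0, "wx": 0, "wy": 0, "wz": 0}, {"jaw": -1, "tx": 0, "ty": 3, "tz": 0, "wx": 0, "wy": 0, "wz": 0}, {"jaw": -1, "tx": 0, "ty": 3, "tz": 0, "wx": 0, "wy": 0, "wz": 0}]'

```text
clock: 22.17
tcp_pos: [0.4737, 0.0851, 0.1138]
tcp_rot: [0.663, 0.749, 0.0, 0.001]
force: [1.6, -0.0, 0.4]
finger_gap: -0.0
finger_force: 0.0
```

```bash
python3 - <<'E'
from h import *
st();r=env.read_camera("top");im=r["image"]
cv2.imwrite("pics/t12.png",im)
x0,y0=330,195
h=cv2.cvtColor(im,cv2.COLOR_BGR2HSV)[y0:275,x0:400]
for nm,rng in(("lid",((17,60,120),(35,255,255))),("stand",((5,90,120),(16,255,255)))):
    m=cv2.inRange(h,*rng);n,l,s,_=cv2.connectedComponentsWithStats(m);k=1+s[1:,4].argmax();print(nm,s[k])
    if nm=="lid":
        c,_=cv2.findContours((l==k).astype(np.uint8),0,2);R=cv2.minAreaRect(max(c,key=len));b=cv2.boxPoints(R)+[x0,y0]
        q=ray("top",b,.074,r);print(b.round(1).tolist());Q=np.array([S(p) for p in q]);print(Q,Q.mean(0))
        print([np.linalg.norm(Q[i]-Q[i-1]).round(1) for i in range(4)],[np.degrees(np.arctan2(*(Q[i]-Q[i-1])[::-1])).round(1) for i in range(4)])
print("HSV rows"); print(h[40,::3].tolist())
E
```

```text
t 22.17 tcp [0.4737 0.0851 0.1138] stand [-253.2   21.7] tooly ang -0.0 down -1.0 F [ 1.6 -0.   0.4] gap -0.0
lid [   7   13   52   51 2080]
[[336.4, 212.8], [382.4, 207.1], [388.1, 253.0], [342.1, 258.7]]
[[  1.8  46.2]
 [ 90.5  47.7]
 [ 90.2 -40.2]
 [  2.3 -41.7]] [46.2  3. ]
[np.float64(87.9), np.float64(88.7), np.float64(87.9), np.float64(87.9)] [np.float64(90.3), np.float64(1.0), np.float64(-90.2), np.float64(-179.0)]
stand [ 10   4  60  76 858]
HSV rows
[[19, 52, 108], [0, 0, 255], [12, 35, 96], [16, 130, 225], [20, 108, 196], [18, 101, 232], [25, 80, 233], [22, 89, 232], [27, 77, 232], [26, 79, 232], [23, 89, 233], [19, 99, 233], [22, 91, 233], [22, 93, 232], [23, 86, 232], [26, 77, 233], [24, 84, 232], [27, 76, 232], [26, 80, 232], [14, 99, 80], [13, 138, 209], [13, 135, 217], [20, 27, 210], [20, 40, 202]]
```

The canister centre is at (46, 3) mm of the stand and square within about 1°, against a target of (46, 0). I'm handing in.

```bash
python3 -c "
from bench import env
print(env.hand_in())"
```

```text
the job is handed in; nothing more can be done
None
```

The canister is in the empty bay against the back with its clasp looking out; the last check put it about 3 mm from home and within 1° of square, and the job is handed in (no verdict was returned).

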